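# Tip the clothes pegs into the jar and hang up the scoop

## Robot

A 7-joint arm with a two-finger parallel gripper is mounted at the origin on a cart in front of the work surface, level with it; the furniture and walls round the work are solid. World frame = base frame: x ahead of the robot, y to its left, z up, the work surface at z = 0. Lengths are in m, angles in degrees, forces in N, time in s.
With the tool pointing down it reaches from about 0.4 to 0.75 m from the base axis. Payload 19.5 kg.
Tool frame: the origin (TCP) lies between the finger pads; the fingertips stand tip_reach ahead of it and the grasp point (between the pads) is the TCP (tip_reach is the distance from the TCP to the fingertips, in m); z points along the fingers, y is the line along which they close (so a half turn about z gives the same grasp; the last joint's range is limited). The gripper opens to 85 mm and grips with 20 to 120 N. Pads are 22 mm wide; open, the fingers measure 114 mm over their backs; the gripper's body (76 mm by 85 mm) begins 54 mm behind the grasp point. The pads swing forward as they close: fully open they stand 13 mm farther back than shut.
Start: joints at [-72.978, 40.479, -1.581, 85.061, 1.261, 54.483, -4.326], TCP at [0.191, 0.542, 0.25] pointing down, gripper open.
Joint ranges: [-155.06, 155.06], [-18.47, 123.98], [-90, 86.84], [0, 140.48], [-83.41, 263.41], [0, 116], [-161.91, 161.91]. Speed limits (degrees/s): [108.29, 108.29, 147.25, 147.25, 172.46, 172.46, 172.46].

## Interface

Orientations are given as a 3x3 rotation matrix whose columns are the frame's x, y, z axes.
In Python, from workcell import * gives the robot as it stands.
- The arm moves only by the shell command python3 -m pendant 'ROWS' [FORCE]. ROWS is JSON, a list of rows, each an object of numbers: "tx", "ty", "tz": the shift along the world's x, y, z in mm; "wx", "wy", "wz": the turn, a rotation vector about the world's x, y, z in rad; "hand": the opening in per cent of the stroke, from 0 (shut) to 100 (fully open). A call has 1 to 20 rows; each row shifts and turns the commanded pose from where the row before left it; what a row does not reach is not made up. A row lasts 1/8 s, in which the tool goes at most 62.5 mm and 10.7 degrees, less where a joint would pass 70% of its speed; a pose out of reach is approached as far as the arm can. A call with a gripper value outside its range is refused whole. The fingers move at their own pace and stop on an object; FORCE is the grip in N (left out, the last holds). Time passes only in rows, so rows that do not move let the fingers close. It gives the time, the measured TCP pose, the force, the opening and the grip force at its end, in the units of the state.
- get_state(): the state, without advancing time (a new reading comes with each control period).
- camera(name): name is "scene" or "top" or "wrist"; returns the picture (384x512x3 uint8, blue, green, red); there is no depth.
- camera_model(name): a dict with "fx", "fy", "cx", "cy" (pixels), "extrinsics" (4x4, takes a point from world to camera coordinates). Camera axes: x right, y down, z forward; pixel columns grow to the right and rows downward; lengths in m; the calibration is good to about 2 mm. A picture is of the moment at which its call begins: read the wrist's pose just before it. camera_model takes no time and is no camera call; for the wrist camera it gives the pose at the moment of the call.
- job_done(): hands the job in; it is judged then, once.
The state is a dict: "t": time; "q": joint angles; "dq": joint speeds; "effort": joint torques, N m; "tcp_pos": TCP position; "tool_rot": TCP orientation; "force": force on the tool from outside, world axes, zero at the start; "wrist_torque": the same for the moment, N m; "grip_width": finger opening in m; "finger_force": force on a finger pad.
Only numpy, scipy, OpenCV 4.12 (cv2) and the standard library are available. Lean on these libraries where they do the work, as an engineer would, in place of code of your own. Each camera call takes 0.05 s, during which the arm holds its last target. There are 200 camera calls.

## Task

Pick up the aluminium scoop, hold its open lip low over the mouth of the blue pottery jar and tilt it until all three clothes pegs have slid down into the jar, without the fingers touching the pegs. Then hang the empty scoop on the hook stand by the kink in its handle and let go, so that it stays hanging there at rest. Leave the jar standing upright where it is and do not disturb the other things.

Things in the scene. Friction and masses are not known exactly. Their poses are not given: they have to be found in the camera images.
- scoop: aluminium trough 200 long (x), 48 wide outside (42 inside), walls 30 high, floor 4 thick, closed at the back (-x), open at the lip (+x); z up. Origin: centre of the underside. About 180 g; empty it balances at x = -11, z = 20. A handle bar runs along x at height 78 on wire arches at x = -72 and +50. Three pegs lie loose in it; they start to slide at a tilt between 25 and 37 degrees, as the friction happens to be
- scoop_grip (a point): centre of the scoop's wooden grip, part of the handle bar: 56 long (along the scoop's x), 14 wide (y), 18 high (z), at x = -43, z = 78 in the scoop's frame. Axes as the scoop's
- scoop_lip (a point): middle of the scoop's pouring lip, at the top of the floor's front edge: x = 100, z = 4 in the scoop's frame. Axes as the scoop's
- scoop_kink (a point): the hanging kink: the steel handle bar (8 thick) in front of the grip rises in an upside-down V, 36 wide at its foot (x = -6 to 30), 16 high; this point is under its peak, at x = 12, z = 90 in the scoop's frame. Axes as the scoop's
- hook (a point): hook of a fixed dark steel stand: a level round arm 8 thick runs from the post in its own -x direction for 95, then a tip turns up by 20. This point is on top of the arm, 50 from the post's axis, 169 above the worktop; x points back to the post, z up. The post is 172 high, its foot 110 across. The scoop hangs across the arm, which passes between handle and trough (60 clear at the kink)
- peg_jar: blue glazed open pottery jar with a white rim, round, 88 diameter (92 at the rim), 120 high, wall 4, floor 6, no handle, 450 g, loose on the worktop. Origin: centre of its underside; z up
- jar_mouth (a point): centre of the blue jar's mouth, level with the rim, 120 above its foot; the opening is 80 across, the inside 114 deep. A peg can stay leaning between the lip and the far wall until the scoop is shaken or drawn up
- mug_yellow: cream mug with yellow stripes, 86 diameter, 101 high, not to be used; handle to its -y, cup axis at y = +16. Origin under the middle of mug and handle
- soup_tin: bystander: green food tin, 75 diameter, 58 high; origin under its centre
- honey_jar: bystander: jar with red lid, 58 x 62 x 86 high; origin under its centre
- pepper_mill: bystander: dark wooden pepper mill, 58 diameter, 160 high; origin under its centre
- peg_a_mid (a point): wooden clothes peg, a closed bar 72 long (own y axis), 15 wide (x), 12 thick (z), 14 g; this point is its centre. At the start it lies lengthwise on the scoop's floor
- peg_a: the same peg's body; origin at the centre of its underside, axes the same
- peg_b_mid (a point): wooden clothes peg, a closed bar 72 long (own y axis), 15 wide (x), 12 thick (z), 14 g; this point is its centre. At the start it lies lengthwise on the scoop's floor
- peg_b: the same peg's body; origin at the centre of its underside, axes the same
- peg_c_mid (a point): green clothes peg, a closed bar 72 long (own y axis), 15 wide (x), 12 thick (z), 14 g; this point is its centre. At the start it lies lengthwise on the scoop's floor
- peg_c: the same peg's body; origin at the centre of its underside, axes the same

How it is judged (in metres and radians):
On the way, in this order (a step that is already met when the one before it is completed fails the run):
1. the scoop's lip is held low over the jar's mouth (less than 45 mm to the side, at most 70 mm above and 30 mm below the rim) with the scoop tilted by more than 17 degrees (horizontal distance between scoop_lip and jar_mouth below 0.045 m and z of scoop_lip in the frame of jar_mouth between -0.03 and 0.07 m and angle between scoop's own z axis and vertical above 0.3 rad), for 0.1 s.
2. all three pegs are down in the jar, their centres at least 12 mm below the rim (horizontal distance between each of peg_a_mid, peg_b_mid, peg_c_mid and jar_mouth below 0.042 m and z of peg_a_mid in the frame of jar_mouth between -0.115 and -0.012 m and z of peg_b_mid in the frame of jar_mouth between -0.115 and -0.012 m and z of peg_c_mid in the frame of jar_mouth between -0.115 and -0.012 m), for 0.2 s.
At the end, for the whole second after the job is handed in: All three pegs rest in the blue jar, centres 12 mm or more below its rim; the jar upright, moved under 50 mm; the scoop hangs at rest on the hook arm, its kink within 12 mm of the arm's top across and in height and 45 mm along it, tilted under 34 degrees (all of step 2 and linear speed of each of peg_a, peg_b, peg_c below 0.05 m/s and angle between peg_jar's own z axis and vertical below 0.1 rad and distance of peg_jar from where it was at the start of the episode below 0.05 m and linear speed of peg_jar below 0.03 m/s and x of scoop_kink in the frame of hook between -0.045 and 0.045 m and y of scoop_kink in the frame of hook between -0.012 and 0.012 m and z of scoop_kink in the frame of hook between -0.012 and 0.012 m and angle between scoop's own z axis and vertical below 0.6 rad and linear speed of scoop below 0.04 m/s and angular speed of scoop below 0.5 rad/s); the robot touches nothing.
It fails at once if the fingers touch a peg (contact force between the fingers and peg_a above 0.5 N or contact force between the fingers and peg_b above 0.5 N or contact force between the fingers and peg_c above 0.5 N).
It fails at once if the blue jar is tipped by more than 20 degrees (angle between peg_jar's own z axis and vertical above 0.35 rad).
It fails at once if a bystander is moved by more than 30 mm (distance of any of mug_yellow, soup_tin, honey_jar, pepper_mill from where it was at the start of the episode above 0.03 m).
It also fails if it takes over 61 s, if anything falls off the work surface, if the arm or the gripper's body presses on something with over 40 N, if the wrist force passes 120 N, or if a joint passes its speed limit or range.

## Working session

There is one attempt and no reset: what is moved stays moved. The work goes in short steps, Python scripts to look and compute and a shell command to move; the robot and the scene stay as the last step left them, time stands still between calls to the robot, and variables do not carry over. Pictures are saved under pics/ and viewed, at most 10 in all, crops included, and the job is handed in when it is done.

```bash
mkdir -p pics; ls; python3 - <<'E'
from workcell import *
import cv2
s=get_state();print(s)
for n in("scene","top"):
    im=camera(n);cv2.imwrite(f"pics/{n}0.png",cv2.resize(im,(800,600),interpolation=cv2.INTER_CUBIC));cv2.imwrite(f"pics/{n}raw.png",im)
    print(n,camera_model(n))
E
```

```text
pics
{'t': 0.0, 'q': array([-72.97732676,  40.51290949,  -1.58553362,  85.08172105,
         1.25983899,  54.48206428,  -4.32655288]), 'dq': array([ 0.00340398, -0.05284486, -0.0372151 , -0.00844796, -0.07360513,
       -0.06337082, -0.05628843]), 'effort': array([ 9.95051087e-04, -8.83193421e+01,  1.23475973e+00, -2.36181414e+01,
        1.69318792e-02,  6.23901637e-03,  6.17115020e-06]), 'tcp_pos': array([0.19100299, 0.5421136 , 0.24984813]), 'tool_rot': array([[-9.43161049e-01,  3.32335836e-01, -3.57988134e-04],
       [ 3.32336028e-01,  9.43160546e-01, -9.74279194e-04],
       [ 1.38523932e-05, -1.03787454e-03, -9.99999461e-01]]), 'force': array([-0.15723081,  0.51583916,  0.34118685]), 'wrist_torque': array([-0.02482685, -0.03765685,  0.04220837]), 'finger_force': 0.0, 'grip_width': 0.08562465299901768}
scene {'fx': 385.38686404332935, 'fy': 385.38686404332935, 'cx': 256.67373747281766, 'cy': 186.44275831939004, 'extrinsics': array([[ 8.81917583e-01, -4.71403021e-01, -7.53720986e-04,
        -5.26885264e-01],
       [-3.37149839e-01, -6.29632843e-01, -6.99923188e-01,
         2.89203158e-01],
       [ 3.29471338e-01,  6.17528683e-01, -7.14217728e-01,
         8.80876322e-01],
       [ 0.00000000e+00,  0.00000000e+00,  0.00000000e+00,
         1.00000000e+00]])}
top {'fx': 479.26648216341425, 'fy': 479.26648216341425, 'cx': 266.00900913715583, 'cy': 190.33115768367256, 'extrinsics': array([[ 0.01452763, -0.99987504, -0.00623334,  0.00240465],
       [-0.84313329, -0.0088986 , -0.53763099,  0.57103282],
       [ 0.53750833,  0.01306604, -0.8431572 ,  1.10690593],
       [ 0.        ,  0.        ,  0.        ,  1.        ]])}
```

View pics/scene0.png

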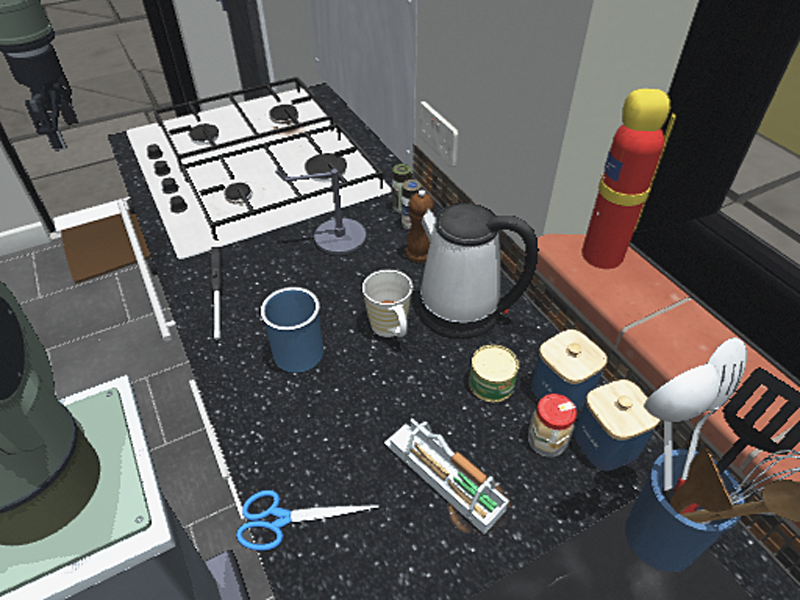

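View pics/top0.png

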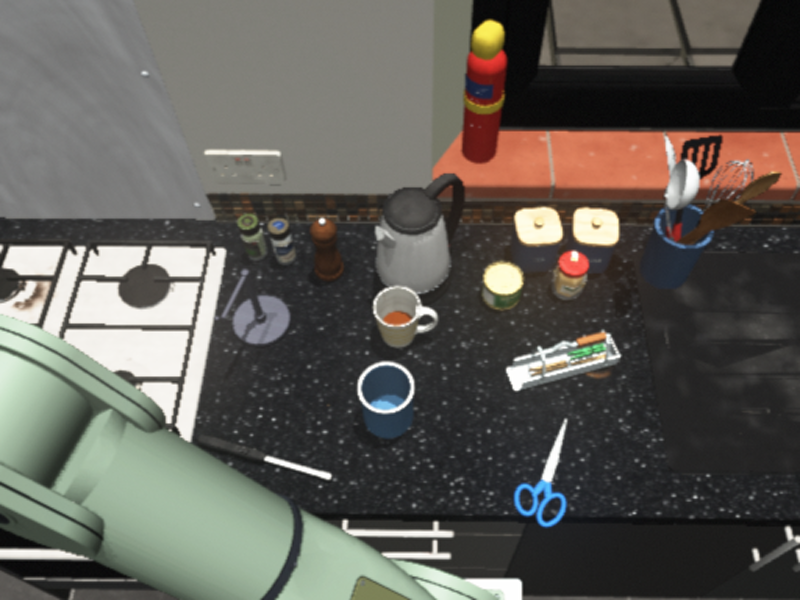

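The scoop lies right of the jar with its lip to the left (+y); the hook stand is at the far left, and the jar is between them. I'll crop in for pixel readings.

```bash
python3 - <<'E'
import cv2,numpy as np
T=cv2.imread("pics/topraw.png");S=cv2.imread("pics/sceneraw.png")
def crop(im,x,y,w,h,k,step=10):
    c=cv2.resize(im[y:y+h,x:x+w],None,fx=k,fy=k,interpolation=cv2.INTER_CUBIC)
    for u in range(-(-x//step)*step,x+w,step):
        cv2.line(c,((u-x)*k,0),((u-x)*k,6),(0,255,255),1);cv2.putText(c,str(u),((u-x)*k+2,14),0,.4,(0,255,255),1)
    for v in range(-(-y//step)*step,y+h,step):
        cv2.line(c,(0,(v-y)*k),(6,(v-y)*k),(0,255,255),1);cv2.putText(c,str(v),(8,(v-y)*k+4),0,.4,(0,255,255),1)
    return c
a=crop(T,320,206,84,48,7);a=cv2.copyMakeBorder(a,0,0,0,800-a.shape[1],0)
cv2.imwrite("pics/c1.png",crop(T,318,204,86,50,9))
cv2.imwrite("pics/c2.png",crop(S,242,262,90,80,7))
l=crop(T,138,165,56,60,7);r=crop(S,172,98,66,66,6)
h=max(l.shape[0],r.shape[0]);p=lambda c:cv2.copyMakeBorder(c,0,h-c.shape[0],0,5,0)
cv2.imwrite("pics/c3.png",np.hstack([p(l),p(r)])[:,:800])
E
```

```text
(no output)
```

View pics/c1.png

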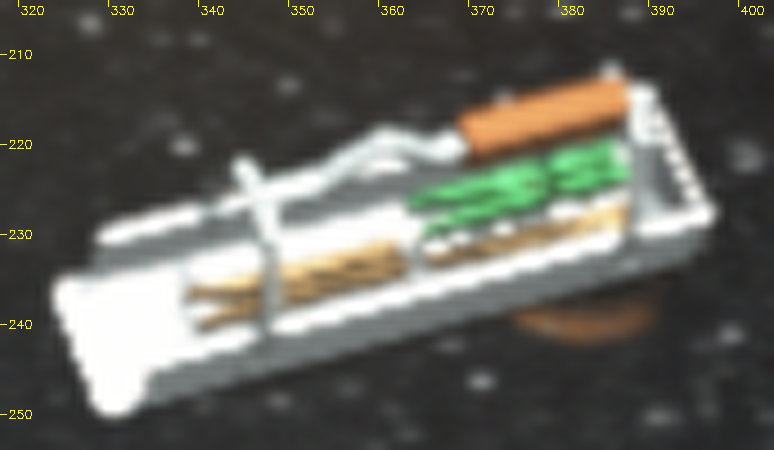

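View pics/c2.png

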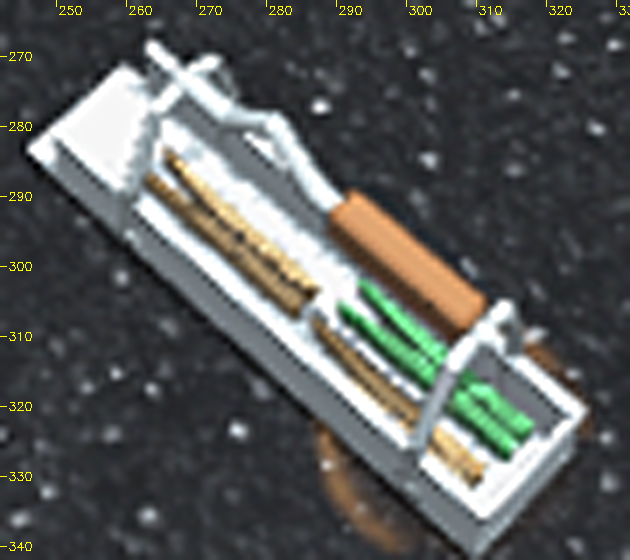

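View pics/c3.png

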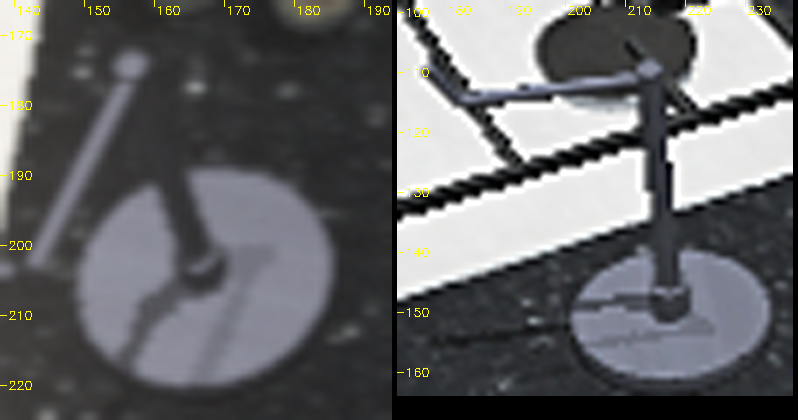

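Readings so far. In c1 the grip centre is at (378.7, 216.8), the kink peak at (360.8, 218.4) and the lip corners at (330.8, 250.4) and (324.4, 235.4). In c2 the grip is at (300.3, 298.9), the kink at (281.3, 279.1) and the lip corners at (246, 283.4) and (259.9, 271.3). In c3 the post top is at (156.7, 174) / (214.3, 109.3) and the arm end at (143.3, 202.4) / (183.3, 114.7).

```bash
cat > h.py <<'E'
from workcell import *
import numpy as np
from scipy.optimize import least_squares
from scipy.spatial.transform import Rotation as R
M={n:camera_model(n) for n in("scene","top")}
def proj(n,p,m=None):
    m=m or M[n];E=m["extrinsics"];c=np.atleast_2d(p)@E[:3,:3].T+E[:3,3]
    return np.c_[m["fx"]*c[:,0]/c[:,2]+m["cx"],m["fy"]*c[:,1]/c[:,2]+m["cy"]]
def fix(z,**px): # world x,y at known height (z None: free)
    f=lambda v:np.concatenate([proj(n,[v[0],v[1],v[2] if z is None else z])[0]-px[n] for n in px])
    r=least_squares(f,[.5,.1,.1] if z is None else [.5,.1]);return r.x,np.abs(r.fun).max()
E
python3 - <<'E'
from h import *
obs=[("top",(-43,0,78),378.7,216.8),("scene",(-43,0,78),300.3,298.9),("top",(12,0,94),360.8,218.4),("scene",(12,0,94),281.3,279.1),
("top",(100,24,0),330.8,250.4),("top",(100,-24,4),324.4,235.4),("scene",(100,24,2),246,283.4),("scene",(100,-24,4),259.9,271.3),
("top",(-100,24,30),397.1,227.9),("scene",(-100,-24,30),326,320.6),("scene",(-100,24,0),311.3,340.9)]
def W(v,p):return R.from_euler('z',v[2]).apply(np.array(p)/1e3)+[v[0],v[1],0]
f=lambda v:np.concatenate([proj(n,W(v,p))[0]-(a,b) for n,p,a,b in obs])
r=least_squares(f,[.5,-.2,1.4],loss='soft_l1');v=r.x
print("scoop",v[:2],np.degrees(v[2]),f(v).reshape(-1,2).round(1).tolist())
print("grip",W(v,(-43,0,78)),"lip",W(v,(100,0,4)))
print("grip fix",fix(.078,top=(378.7,216.8),scene=(300.3,298.9)),"kink",fix(.094,top=(360.8,218.4),scene=(281.3,279.1)))
a,ea=fix(.172,top=(156.7,174),scene=(214.3,109.3));b,eb=fix(.165,top=(143.3,202.4),scene=(183.3,114.7))
d=(b-a)/np.linalg.norm(b-a);print("post",a,ea,"end",b,eb,np.linalg.norm(b-a),"armdir",d,np.degrees(np.arctan2(d[1],d[0])),"hook",a+.05*d)
print("foot",fix(.006,top=(167.4,204.9),scene=(217.7,150.5)))
k=.64
for n,z,t,s in [("jar",.12,(386,386),(291,309.5)),("mug",.101,(398,308),(387,291)),("tin",.058,(502,277),(494,361)),("honey",.086,(573,262),(557,409)),("mill",.16,(322,223),(419,200)),("kettle",.2,(412,208),(467,220))]:
    print(n,fix(z,top=(t[0]*k,t[1]*k),scene=(s[0]*k,s[1]*k)))
E
```

```text
scoop [ 0.52989482 -0.25965558] 107.62148245280112 [[-0.8, 0.2], [0.4, 1.0], [-0.3, 0.9], [0.4, 0.8], [-1.1, 0.0], [-0.5, -0.1], [0.1, 0.4], [-0.0, -0.3], [-0.5, -0.7], [0.3, -0.3], [-0.2, 0.8]]
grip [ 0.54291209 -0.3006379   0.078     ] lip [ 0.49962209 -0.16434786  0.004     ]
grip fix (array([ 0.54313584, -0.30002098]), np.float64(0.9864810416693786)) kink (array([ 0.52720006, -0.2473243 ]), np.float64(0.6921037218500601))
post [0.61685961 0.30550032] 0.4460579936599487 end [0.5295006  0.33099919] 0.4927470637043996 0.09100433245893526 armdir [-0.95994338  0.28019406] 163.72821289342644 hook [0.56886244 0.31951002]
foot (array([0.61775592, 0.30817749]), np.float64(0.3562454419163714))
jar (array([0.42586211, 0.05509742]), np.float64(0.9275884750163925))
mug (array([0.58951846, 0.03852684]), np.float64(1.4873704473947953))
tin (array([ 0.6870604 , -0.15184846]), np.float64(0.24599776562365605))
honey (array([ 0.70327593, -0.28405424]), np.float64(0.32220354100010695))
mill (array([0.72958799, 0.17711633]), np.float64(3.794483958941953))
kettle (array([0.7366054 , 0.02291758]), np.float64(1.6537521925478984))
```

```bash
python3 -c "
import workcell as w;print(w.tip_reach if hasattr(w,'tip_reach') else [n for n in dir(w) if n[0]!='_'])"
python3 -m pendant '[{"tx":26,"ty":-47,"wz":-0.051},{"tx":26,"ty":-47,"wz":-0.051},{"tx":26,"ty":-47,"wz":-0.051},{"tx":26,"ty":-47,"wz":-0.051},{"tx":26,"ty":-47,"wz":-0.051},{"tx":26,"ty":-47,"wz":-0.051},{"tx":26,"ty":-47,"wz":-0.051},{"tx":26,"ty":-47,"wz":-0.051},{"tx":26,"ty":-47,"wz":-0.051},{"tx":13,"ty":-47,"wz":-0.052},{"tx":13,"ty":-47,"wz":-0.052},{"tx":13,"ty":-47,"wz":-0.052},{"tx":13,"ty":-47,"wz":-0.052},{"tx":13,"ty":-47,"wz":-0.052},{"tx":13,"ty":-47,"wz":-0.052},{"tx":13,"ty":-47,"wz":-0.052},{"tx":13,"ty":-47,"wz":-0.052},{"tx":13,"ty":-47,"wz":-0.052},{},{}]' 100
python3 - <<'E'
from h import *
import cv2
s=get_state();print(s["q"].round(1),s["tool_rot"].round(3).tolist(),s["tcp_pos"])
m=camera_model("wrist");im=camera("wrist");cv2.imwrite("pics/w1.png",im)
print(proj(0,[[.543,-.3006,.078],[.5275,-.247,.094],[.4996,-.1643,.004]],m).round(1))
E
```

```text
0.019
[-73.   40.5  -1.6  85.1   1.3  54.5  -4.3] [[-0.943, 0.332, -0.0], [0.332, 0.943, -0.001], [-0.0, -0.001, -1.0]] [0.19103287 0.54211552 0.24990672]
[[-141.5  531.5]
 [-134.9  533.3]
 [ -46.9  447.4]]invalid input
```

View pics/w1.png

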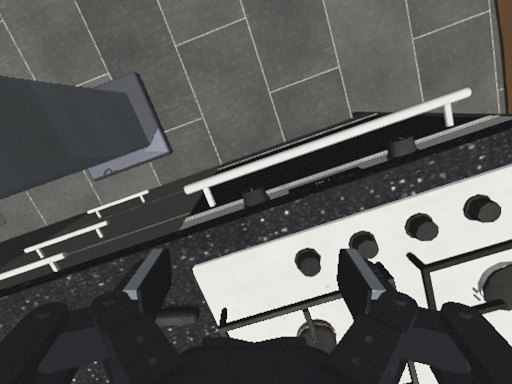

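The wrist picture shows the start position over the hob: the call was refused, most likely because of the empty rows. I'll resend it with explicit zeros.

```bash

python3 -m pendant '[{"tx":26,"ty":-47,"wz":-0.051},{"tx":26,"ty":-47,"wz":-0.051},{"tx":26,"ty":-47,"wz":-0.051},{"tx":26,"ty":-47,"wz":-0.051},{"tx":26,"ty":-47,"wz":-0.051},{"tx":26,"ty":-47,"wz":-0.051},{"tx":26,"ty":-47,"wz":-0.051},{"tx":26,"ty":-47,"wz":-0.051},{"tx":26,"ty":-47,"wz":-0.051},{"tx":13,"ty":-47,"wz":-0.052},{"tx":13,"ty":-47,"wz":-0.052},{"tx":13,"ty":-47,"wz":-0.052},{"tx":13,"ty":-47,"wz":-0.052},{"tx":13,"ty":-47,"wz":-0.052},{"tx":13,"ty":-47,"wz":-0.052},{"tx":13,"ty":-47,"wz":-0.052},{"tx":13,"ty":-47,"wz":-0.052},{"tx":13,"ty":-47,"wz":-0.052},{"tx":0},{"tx":0}]' 100
python3 - <<'E'
from h import *
import cv2
s=get_state();print(s["q"].round(1),s["tool_rot"].round(3).tolist(),s["tcp_pos"])
m=camera_model("wrist");im=camera("wrist")
p=proj(0,[[.543,-.3006,.078],[.5275,-.247,.094],[.4996,-.1643,.004]],m);print(p.round(1))
for a in p: cv2.drawMarker(im,tuple(int(round(x)) for x in a),(0,0,255),0,10)
cv2.imwrite("pics/w2.png",im)
E
```

```text
[-73.   40.5  -1.6  85.1   1.3  54.5  -4.3] [[-0.943, 0.332, -0.0], [0.332, 0.943, -0.001], [-0.0, -0.001, -1.0]] [0.1910814  0.54213771 0.24996307]
[[-141.5  531.5]
 [-134.9  533.3]
 [ -47.   447.4]]invalid input
```

View pics/w2.png

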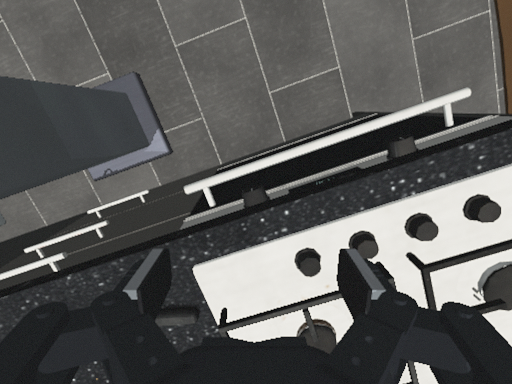

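Still refused and still at the start. I'll probe the row format.

```bash
python3 -m pendant '[{"tx":26,"ty":-47,"tz":0,"wx":0,"wy":0,"wz":-0.051,"hand":100}]' ; echo ---; python3 -m pendant '[{"tx":26,"ty":-47,"wz":-0.051}]'
```

```text
t: 0.32
tcp_pos: [0.2156, 0.4963, 0.2495]
tool_rot: [[-0.926, 0.377, -0.001], [0.377, 0.926, 0.0], [0.001, -0.0, -1.0]]
force: [1.7, -0.3, 0.0]
grip_width: 0.0852
finger_force: 0.0
---invalid input
```

Every key is needed in each row.

```bash

python3 -m pendant '[{"tx":26,"ty":-47,"tz":0,"wx":0,"wy":0,"wz":-0.051,"hand":100},{"tx":26,"ty":-47,"tz":0,"wx":0,"wy":0,"wz":-0.051,"hand":100},{"tx":26,"ty":-47,"tz":0,"wx":0,"wy":0,"wz":-0.051,"hand":100},{"tx":26,"ty":-47,"tz":0,"wx":0,"wy":0,"wz":-0.051,"hand":100},{"tx":26,"ty":-47,"tz":0,"wx":0,"wy":0,"wz":-0.051,"hand":100},{"tx":26,"ty":-47,"tz":0,"wx":0,"wy":0,"wz":-0.051,"hand":100},{"tx":26,"ty":-47,"tz":0,"wx":0,"wy":0,"wz":-0.051,"hand":100},{"tx":26,"ty":-47,"tz":0,"wx":0,"wy":0,"wz":-0.051,"hand":100},{"tx":13,"ty":-47,"tz":0,"wx":0,"wy":0,"wz":-0.052,"hand":100},{"tx":13,"ty":-47,"tz":0,"wx":0,"wy":0,"wz":-0.052,"hand":100},{"tx":13,"ty":-47,"tz":0,"wx":0,"wy":0,"wz":-0.052,"hand":100},{"tx":13,"ty":-47,"tz":0,"wx":0,"wy":0,"wz":-0.052,"hand":100},{"tx":13,"ty":-47,"tz":0,"wx":0,"wy":0,"wz":-0.052,"hand":100},{"tx":13,"ty":-47,"tz":0,"wx":0,"wy":0,"wz":-0.052,"hand":100},{"tx":13,"ty":-47,"tz":0,"wx":0,"wy":0,"wz":-0.052,"hand":100},{"tx":13,"ty":-47,"tz":0,"wx":0,"wy":0,"wz":-0.052,"hand":100},{"tx":13,"ty":-47,"tz":0,"wx":0,"wy":0,"wz":-0.052,"hand":100},{"tx":0,"ty":0,"tz":0,"wx":0,"wy":0,"wz":0,"hand":100}]' 100
python3 - <<'E'
from h import *
import cv2
s=get_state();print(s["q"].round(1),s["tool_rot"].round(3).tolist(),s["tcp_pos"])
m=camera_model("wrist");im=camera("wrist")
p=proj(0,[[.543,-.3006,.078],[.5275,-.247,.094],[.4996,-.1643,.004]],m);print(p.round(1))
for a in p: cv2.drawMarker(im,tuple(int(round(x)) for x in a),(0,0,255),0,10)
cv2.imwrite("pics/w3.png",im)
E
```

```text
t: 2.58
tcp_pos: [0.5414, -0.3069, 0.2493]
tool_rot: [[-0.296, 0.955, -0.001], [0.955, 0.296, -0.001], [-0.001, -0.002, -1.0]]
force: [-0.2, 0.9, 0.2]
grip_width: 0.0857
finger_force: 0.0
[24.  45.2  5.8 74.3 -4.6 60.7 47.6] [[-0.296, 0.955, -0.001], [0.955, 0.296, -0.001], [-0.001, -0.002, -1.0]] [ 0.54143589 -0.30691719  0.24933373]
[[258.3 177.7]
 [259.9 124.2]
 [256.9  42.7]]
```

View pics/w3.png

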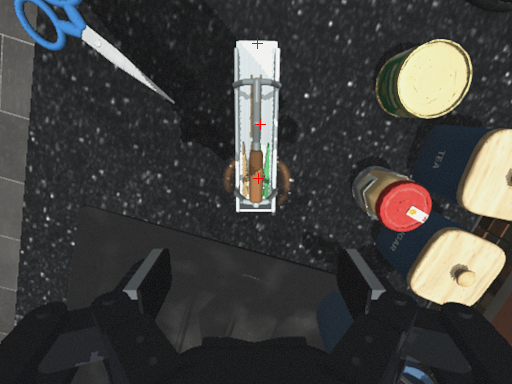

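The wrist view shows the scoop exactly where predicted: grip centre at about (256.5, 177), lip at (257, 42), and the axis vertical in the image. I'll descend and grip.

```bash

python3 -m pendant '[{"tx":0,"ty":9,"tz":-40,"wx":0,"wy":0,"wz":0,"hand":100},{"tx":0,"ty":0,"tz":-40,"wx":0,"wy":0,"wz":0,"hand":100},{"tx":0,"ty":0,"tz":-40,"wx":0,"wy":0,"wz":0,"hand":100},{"tx":0,"ty":0,"tz":-30,"wx":0,"wy":0,"wz":0,"hand":100},{"tx":0,"ty":0,"tz":-21,"wx":0,"wy":0,"wz":0,"hand":100},{"tx":0,"ty":0,"tz":0,"wx":0,"wy":0,"wz":0,"hand":40},{"tx":0,"ty":0,"tz":0,"wx":0,"wy":0,"wz":0,"hand":20},{"tx":0,"ty":0,"tz":0,"wx":0,"wy":0,"wz":0,"hand":0},{"tx":0,"ty":0,"tz":0,"wx":0,"wy":0,"wz":0,"hand":0},{"tx":0,"ty":0,"tz":0,"wx":0,"wy":0,"wz":0,"hand":0},{"tx":0,"ty":0,"tz":0,"wx":0,"wy":0,"wz":0,"hand":0},{"tx":0,"ty":0,"tz":0,"wx":0,"wy":0,"wz":0,"hand":0}]' 100
```

```text
t: 4.12
tcp_pos: [0.5422, -0.2948, 0.0798]
tool_rot: [[-0.3, 0.954, 0.0], [0.954, 0.3, -0.0], [-0.0, 0.0, -1.0]]
force: [-1.6, 1.1, 6.5]
grip_width: 0.0119
finger_force: 97.8
```

Gripped. I'll lift, then carry it level to just before the jar.

```bash

python3 -m pendant '[{"tx":0,"ty":0,"tz":15,"wx":0,"wy":0,"wz":0,"hand":0},{"tx":0,"ty":0,"tz":25,"wx":0,"wy":0,"wz":0,"hand":0},{"tx":0,"ty":0,"tz":35,"wx":0,"wy":0,"wz":0,"hand":0},{"tx":0,"ty":0,"tz":35,"wx":0,"wy":0,"wz":0,"hand":0},{"tx":0,"ty":0,"tz":35,"wx":0,"wy":0,"wz":0,"hand":0},{"tx":0,"ty":0,"tz":20,"wx":0,"wy":0,"wz":0,"hand":0},{"tx":-3,"ty":9,"tz":5,"wx":0,"wy":0,"wz":0,"hand":0},{"tx":-6,"ty":18,"tz":0,"wx":0,"wy":0,"wz":0,"hand":0},{"tx":-9,"ty":26,"tz":0,"wx":0,"wy":0,"wz":0,"hand":0},{"tx":-10,"ty":28,"tz":0,"wx":0,"wy":0,"wz":0,"hand":0},{"tx":-10,"ty":28,"tz":0,"wx":0,"wy":0,"wz":0,"hand":0},{"tx":-10,"ty":28,"tz":0,"wx":0,"wy":0,"wz":0,"hand":0},{"tx":-9,"ty":26,"tz":0,"wx":0,"wy":0,"wz":0,"hand":0},{"tx":-7,"ty":20,"tz":0,"wx":0,"wy":0,"wz":0,"hand":0},{"tx":-4,"ty":12,"tz":0,"wx":0,"wy":0,"wz":0,"hand":0},{"tx":0,"ty":3,"tz":0,"wx":0,"wy":0,"wz":0,"hand":0},{"tx":0,"ty":0,"tz":0,"wx":0,"wy":0,"wz":0,"hand":0}]' 100
python3 - <<'E'
from h import *
import cv2
s=get_state();print(s["q"].round(1),s["grip_width"],s["tcp_pos"],s["force"],s["wrist_torque"])
p,Rt=s["tcp_pos"],s["tool_rot"]
# scoop axes: x = tool x, z = -tool z ; scoop pt rel tcp
f=Rt[:,0];f=f if f[1]>0 else -f;u=-Rt[:,2];y=np.cross(u,f)
P=lambda q:p+f*(q[0]+37.5)/1e3+y*q[1]/1e3+u*(q[2]-79.8)/1e3
ims=[]
for n,(cx,cy) in(("scene",(190,185)),("top",(285,225))):
    im=camera(n);cv2.imwrite(f"pics/{n}lift.png",im)
    for q in [(100,24,4),(100,-24,4),(-100,24,30),(-100,-24,30),(12,0,94)]:
        a=proj(n,P(q))[0];cv2.circle(im,tuple(int(round(x)) for x in a),1,(0,0,255),-1)
    a=np.linspace(0,6.28,24);c=proj(n,np.c_[.426+.046*np.cos(a),.055+.046*np.sin(a),0*a+.12])
    for b in c: cv2.circle(im,tuple(int(round(x)) for x in b),0,(0,255,255),-1)
    x0,y0=cx-65,cy-75;ims.append(cv2.resize(im[y0:y0+150,x0:x0+130],(390,450),interpolation=cv2.INTER_CUBIC))
cv2.imwrite("pics/lift.png",np.hstack(ims))
E
```

```text
t: 6.25
tcp_pos: [0.4742, -0.0971, 0.2492]
tool_rot: [[-0.3, 0.954, -0.0], [0.954, 0.3, -0.0], [-0.0, -0.0, -1.0]]
force: [1.0, -0.5, -1.6]
grip_width: 0.0122
finger_force: 97.7
[  3.6  33.3   7.3 103.7  -5.8  43.4  31.3] 0.01216602910356271 [ 0.47419541 -0.09707187  0.24919732] [ 1.02718414 -0.53569384 -1.62295212] [-0.04358774 -0.06719726  0.02600832]
```

View pics/lift.png

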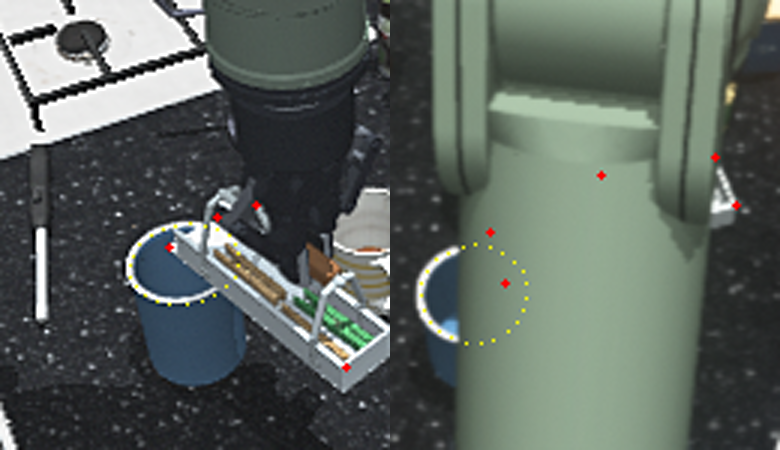

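The overlays agree: scoop corners and jar rim sit on the predicted dots. Now I'll tilt about the lip while lowering.

```bash

python3 -m pendant '[{"tx":-4,"ty":13,"tz":12,"wx":-0.15,"wy":-0.047,"wz":0,"hand":0},{"tx":-5,"ty":16,"tz":3,"wx":-0.15,"wy":-0.047,"wz":0,"hand":0},{"tx":0,"ty":0,"tz":0,"wx":0,"wy":0,"wz":0,"hand":0},{"tx":-3,"ty":9,"tz":2,"wx":-0.075,"wy":-0.024,"wz":0,"hand":0},{"tx":-3,"ty":9.5,"tz":3,"wx":-0.075,"wy":-0.024,"wz":0,"hand":0},{"tx":0,"ty":0,"tz":0,"wx":0,"wy":0,"wz":0,"hand":0},{"tx":-3,"ty":10,"tz":3,"wx":-0.075,"wy":-0.024,"wz":0,"hand":0},{"tx":-3.5,"ty":10.5,"tz":4,"wx":-0.075,"wy":-0.024,"wz":0,"hand":0},{"tx":-3.5,"ty":11,"tz":4,"wx":-0.075,"wy":-0.024,"wz":0,"hand":0},{"tx":-3.5,"ty":11,"tz":4,"wx":-0.075,"wy":-0.024,"wz":0,"hand":0},{"tx":0,"ty":0,"tz":0,"wx":0,"wy":0,"wz":0,"hand":0},{"tx":0,"ty":0,"tz":0,"wx":0,"wy":0,"wz":0,"hand":0}]' 100
python3 - <<'E'
from h import *
s=get_state();p,Rt=s["tcp_pos"],s["tool_rot"];f=Rt[:,0];f=f if f[1]>0 else -f;u=-Rt[:,2]
print(s["q"].round(1),"tilt",np.degrees(np.arccos(u[2])),"lip",p+f*.1375-u*.0758,s["force"],s["finger_force"])
E
```

```text
t: 7.85
tcp_pos: [0.4473, -0.015, 0.2799]
tool_rot: [[-0.223, 0.956, 0.19], [0.718, 0.293, -0.631], [-0.659, -0.004, -0.752]]
force: [0.7, 0.2, -0.8]
grip_width: 0.0125
finger_force: 98.0
[-54.   42.   49.6 118.4  21.2  30.4 -14.7] tilt 41.22473750287977 lip [0.43107998 0.03593843 0.13227703] [ 0.66786934  0.208242   -0.83033543] 97.9674482345581
```

```bash

python3 -m pendant '[{"tx":-3,"ty":11,"tz":1,"wx":-0.073,"wy":-0.023,"wz":0,"hand":0},{"tx":-3,"ty":11,"tz":1,"wx":-0.073,"wy":-0.023,"wz":0,"hand":0},{"tx":-3,"ty":11,"tz":0,"wx":-0.073,"wy":-0.023,"wz":0,"hand":0},{"tx":0,"ty":0,"tz":0,"wx":0,"wy":0,"wz":0,"hand":0},{"tx":0,"ty":0,"tz":0,"wx":0,"wy":0,"wz":0,"hand":0},{"tx":0,"ty":0,"tz":12,"wx":0,"wy":0,"wz":0,"hand":0},{"tx":0,"ty":0,"tz":-12,"wx":0,"wy":0,"wz":0,"hand":0},{"tx":0,"ty":0,"tz":12,"wx":0,"wy":0,"wz":0,"hand":0},{"tx":0,"ty":0,"tz":12,"wx":0,"wy":0,"wz":0,"hand":0},{"tx":0,"ty":0,"tz":0,"wx":0,"wy":0,"wz":0,"hand":0},{"tx":0,"ty":0,"tz":0,"wx":0,"wy":0,"wz":0,"hand":0}]' 100
python3 - <<'E'
from h import *
import cv2
s=get_state();p,Rt=s["tcp_pos"],s["tool_rot"];f=Rt[:,0];f=f if f[1]>0 else -f;u=-Rt[:,2]
print(s["q"].round(1),"tilt",np.degrees(np.arccos(u[2])),"lip",p+f*.1375-u*.0758,s["force"],s["finger_force"])
a=camera("scene");cv2.imwrite("pics/pour_s.png",a);b=camera("wrist");t=camera("top");cv2.imwrite("pics/pour_t.png",t)
c=cv2.resize(a[110:260,125:265],(466,500),interpolation=cv2.INTER_CUBIC);d=cv2.resize(b,(333,250));e=cv2.resize(t[150:300,180:380],(333,250),interpolation=cv2.INTER_CUBIC)
cv2.imwrite("pics/pour.png",np.hstack([c,np.vstack([d,e])]))
E
```

```text
t: 9.22
tcp_pos: [0.4381, 0.0193, 0.3059]
tool_rot: [[-0.173, 0.956, 0.238], [0.555, 0.294, -0.778], [-0.814, -0.002, -0.581]]
force: [0.4, -0.9, -2.4]
grip_width: 0.0124
finger_force: 98.1
[-66.6  49.9  58.6 117.3  23.7  35.9 -21.8] tilt 54.45211097926601 lip [0.43240625 0.03664041 0.14995314] [ 0.43668563 -0.92106772 -2.3974804 ] 98.09095859527588
```

View pics/pour.png

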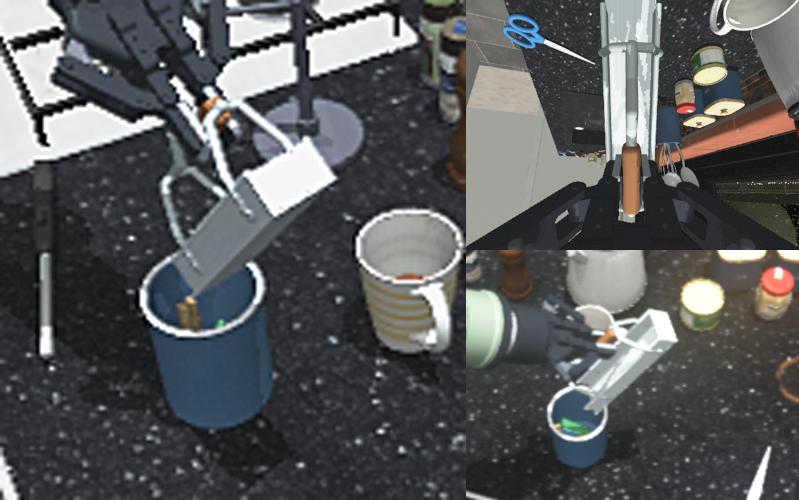

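The scoop is empty: the wrist view shows a bare trough. The wooden and green pegs are seen low in the jar, around (190, 315) in the crop. I'll draw up and untilt past level to 18° nose-up, which is the hanging attitude.

```bash

python3 -m pendant '[{"tx":0,"ty":0,"tz":20,"wx":0,"wy":0,"wz":0,"hand":0},{"tx":0,"ty":0,"tz":25,"wx":0,"wy":0,"wz":0,"hand":0},{"tx":0,"ty":0,"tz":25,"wx":0,"wy":0,"wz":0,"hand":0},{"tx":0,"ty":0,"tz":0,"wx":0.1,"wy":0.03,"wz":0,"hand":0},{"tx":0,"ty":0,"tz":0,"wx":0.15,"wy":0.047,"wz":0,"hand":0},{"tx":0,"ty":0,"tz":0,"wx":0.15,"wy":0.047,"wz":0,"hand":0},{"tx":0,"ty":0,"tz":0,"wx":0.15,"wy":0.047,"wz":0,"hand":0},{"tx":0,"ty":0,"tz":0,"wx":0.15,"wy":0.047,"wz":0,"hand":0},{"tx":0,"ty":0,"tz":0,"wx":0.15,"wy":0.047,"wz":0,"hand":0},{"tx":0,"ty":0,"tz":0,"wx":0.15,"wy":0.047,"wz":0,"hand":0},{"tx":0,"ty":0,"tz":0,"wx":0.15,"wy":0.047,"wz":0,"hand":0},{"tx":0,"ty":0,"tz":0,"wx":0,"wy":0,"wz":0,"hand":0}]' 100
cat > st.py <<'E'
from h import *
H=np.array([.5689,.3195,.169]);hx=np.array([.96,-.28,0])
s=get_state();p,Rt=s["tcp_pos"],s["tool_rot"];f=Rt[:,0];f=f if f[1]>0 else -f;u=-Rt[:,2]
k=p+f*.0495+u*.0102
yt=np.cross([0,0,1],hx);th=np.radians(18)
Ft=yt*np.cos(th)+np.array([0,0,np.sin(th)]);Ut=-yt*np.sin(th)+np.array([0,0,np.cos(th)])
A=np.c_[f,np.cross(u,f),u];B=np.c_[Ft,np.cross(Ut,Ft),Ut]
print(s["t"],s["q"].round(1),"force",s["force"].round(1),s["grip_width"].round(4))
print("tilt",np.degrees(np.arcsin(f[2])),"yaw",np.degrees(np.arctan2(f[1],f[0])),"rotvec to hang",R.from_matrix(B@A.T).as_rotvec().round(3))
d=k-H;print("kink in hook mm",(1e3*np.array([d@hx,d@yt,d[2]])).round(1),"kink",k.round(4))
t=H-Ft*.0495-Ut*.0102;print("TCP->hang mm",(1e3*(t-p)).round(1),"->start",(1e3*(t-hx*.12+[0,0,.034]-p)).round(1))
E
python3 st.py; python3 - <<'E'
from h import *
import cv2
for n in("scene","top"):
    im=camera(n);cv2.imwrite(f"pics/jar_{n}.png",im)
    c=proj(n,[.426,.055,.12])[0].astype(int);x0,y0=c-[22,20];w=im[y0:y0+50,x0:x0+44];h=cv2.cvtColor(w,cv2.COLOR_BGR2HSV)
    for nm,lo,hi in(("wood",(8,70,60),(28,255,255)),("green",(50,90,60),(85,255,255))):
        m=cv2.inRange(h,lo,hi);N,L,S,C=cv2.connectedComponentsWithStats(m);print(n,nm,[(S[i][:5]+[x0,y0,0,0,0]).tolist() for i in range(1,N) if S[i][4]>3])
    print(n,"rim pts",proj(n,[[.426,.055,.12],[.426,.055,.06]]).round(1).tolist())
E
```

```text
t: 10.88
tcp_pos: [0.4383, 0.0167, 0.3754]
tool_rot: [[-0.282, 0.956, -0.08], [0.926, 0.293, 0.239], [0.252, -0.007, -0.968]]
force: [-0.6, 0.7, -1.7]
grip_width: 0.0123
finger_force: 97.9
scene wood [[178, 199, 7, 10, 47]]
scene green [[189, 206, 3, 2, 5]]
scene rim pts [[186.2, 197.2], [189.2, 212.7]]
top wood []
top green []
top rim pts [[247.7, 247.3], [248.6, 257.1]]Traceback (most recent call last):
  File "st.py", line 8, in <module>
    print(s["t"],s["q"].round(1),"force",s["force"].round(1),s["grip_width"].round(4))
                                                             ^^^^^^^^^^^^^^^^^^^^^
AttributeError: 'float' object has no attribute 'round'
```

```bash
sed -i 's/s\["grip_width"\].round(4)/s["grip_width"]/' st.py; python3 st.py
```

```text
10.975 [-13.7  25.1  26.3  94.8 -24.7  71.7  38.2] force [ 0.8  0.4 -1.3] 0.012186587213589839
tilt 14.469122246182051 yaw 107.21805784723821 rotvec to hang [ 0.063 -0.006 -0.586]
kink in hook mm [ -66.4 -287.3  228.8] kink [0.4247 0.0623 0.3978]
TCP->hang mm [ 118.6  258.4 -231.6] ->start [   3.4  292.  -197.6]
```

```bash

python3 -m pendant '[{"tx":0,"ty":20,"tz":0,"wx":0.006,"wy":0,"wz":-0.05,"hand":0},{"tx":0,"ty":30,"tz":0,"wx":0.006,"wy":0,"wz":-0.06,"hand":0},{"tx":0,"ty":30,"tz":0,"wx":0.006,"wy":0,"wz":-0.06,"hand":0},{"tx":0,"ty":30,"tz":0,"wx":0.006,"wy":0,"wz":-0.06,"hand":0},{"tx":0,"ty":30,"tz":0,"wx":0.006,"wy":0,"wz":-0.06,"hand":0},{"tx":0,"ty":30,"tz":0,"wx":0.006,"wy":0,"wz":-0.06,"hand":0},{"tx":0,"ty":30,"tz":0,"wx":0.006,"wy":0,"wz":-0.06,"hand":0},{"tx":0,"ty":30,"tz":0,"wx":0.006,"wy":0,"wz":-0.06,"hand":0},{"tx":0,"ty":30,"tz":0,"wx":0.006,"wy":0,"wz":-0.06,"hand":0},{"tx":3,"ty":20,"tz":0,"wx":0.006,"wy":0,"wz":-0.04,"hand":0},{"tx":0,"ty":12,"tz":0,"wx":0.006,"wy":0,"wz":-0.016,"hand":0},{"tx":0,"ty":0,"tz":0,"wx":0,"wy":0,"wz":0,"hand":0}]' 100; python3 st.py
python3 - <<'E'
from h import *
import cv2
for n in("top","scene"):
    im=camera(n);cv2.imwrite(f"pics/hook_{n}.png",im)
    c=proj(n,[.426,.055,.12])[0].astype(int);x0,y0=c-[22,20];w=im[y0:y0+50,x0:x0+44];h=cv2.cvtColor(w,cv2.COLOR_BGR2HSV)
    for nm,lo,hi in(("wood",(8,70,60),(28,255,255)),("green",(50,90,60),(85,255,255))):
        m=cv2.inRange(h,lo,hi);N,L,S,C=cv2.connectedComponentsWithStats(m);print(n,nm,[(S[i][:5]+[x0,y0,0,0,0]).tolist() for i in range(1,N) if S[i][4]>3])
    a=np.linspace(0,6.28,9)[:-1];print(n,proj(n,np.c_[.426+.04*np.cos(a),.055+.04*np.sin(a),0*a+.12]).round(0).astype(int).tolist())
E
```

```text
t: 12.48
tcp_pos: [0.4404, 0.3118, 0.3758]
tool_rot: [[0.265, 0.961, 0.081], [0.912, -0.277, 0.302], [0.313, -0.006, -0.95]]
force: [0.7, -0.2, -1.2]
grip_width: 0.012
finger_force: 97.9
12.475 [-51.4  27.4  33.   94.  -35.6  56.  -20.3] force [ 0.7 -0.2 -1.2] 0.011995061567605358
tilt 18.232963783290682 yaw 73.79948087486721 rotvec to hang [-0.006 -0.005 -0.003]
kink in hook mm [-121.2    0.5  231.9] kink [0.4527 0.3539 0.4009]
TCP->hang mm [ 116.2  -34.5 -231.8] ->start [   1.    -0.9 -197.8]
top wood [[234, 254, 3, 4, 8]]
top green [[237, 251, 19, 10, 95]]
top [[248, 233], [237, 237], [232, 247], [236, 257], [247, 262], [258, 258], [263, 247], [259, 238]]
scene wood [[178, 199, 7, 10, 44]]
scene green [[189, 206, 3, 2, 5]]
scene [[201, 192], [193, 186], [181, 187], [172, 194], [171, 203], [179, 209], [192, 208], [201, 201]]
```

```bash

python3 -m pendant '[{"tx":0,"ty":0,"tz":-25,"wx":0,"wy":0,"wz":0,"hand":0},{"tx":0,"ty":0,"tz":-35,"wx":0,"wy":0,"wz":0,"hand":0},{"tx":0,"ty":0,"tz":-35,"wx":0,"wy":0,"wz":0,"hand":0},{"tx":0,"ty":0,"tz":-35,"wx":0,"wy":0,"wz":0,"hand":0},{"tx":0,"ty":0,"tz":-35,"wx":0,"wy":0,"wz":0,"hand":0},{"tx":0,"ty":0,"tz":-25,"wx":0,"wy":0,"wz":0,"hand":0},{"tx":0,"ty":0,"tz":-8,"wx":0,"wy":0,"wz":0,"hand":0},{"tx":0,"ty":0,"tz":0,"wx":0,"wy":0,"wz":0,"hand":0},{"tx":0,"ty":0,"tz":0,"wx":0,"wy":0,"wz":0,"hand":0}]' 100; python3 st.py
python3 - <<'E'
from h import *
import cv2
# measure scoop grasp slip: overlay check of kink & the arm, print edges along arm in top view
s=get_state();p,Rt=s["tcp_pos"],s["tool_rot"];f=Rt[:,0];f=f if f[1]>0 else -f;u=-Rt[:,2]
P=lambda x,z:p+f*(x+37.5)/1e3+u*(z-79.8)/1e3
im=camera("scene");cv2.imwrite("pics/pre.png",im)
g=cv2.cvtColor(im,cv2.COLOR_BGR2HSV)
print("grip pred",proj("scene",[P(-15,78),P(12,94),P(100,4)]).round(1).tolist())
c=proj("scene",P(100,4))[0].astype(int)
print(cv2.cvtColor(im,cv2.COLOR_BGR2GRAY)[c[1]-8:c[1]+9,c[0]-12:c[0]+13].tolist())
E
```

```text
t: 13.7
tcp_pos: [0.4415, 0.3113, 0.1789]
tool_rot: [[0.267, 0.96, 0.083], [0.911, -0.279, 0.303], [0.314, -0.005, -0.949]]
force: [0.3, 0.1, -1.7]
grip_width: 0.0125
finger_force: 97.9
13.7 [-39.4  41.1  13.2 112.  -58.5  25.2   6.6] force [ 0.3  0.1 -1.7] 0.012536249975117396
tilt 18.327644063856027 yaw 73.69215415668187 rotvec to hang [-0.007 -0.003 -0.001]
kink in hook mm [-119.9    0.2   35.1] kink [0.4538 0.3533 0.2041]
TCP->hang mm [115.1 -33.9 -34.9] ->start [-0.1 -0.3 -0.9]
grip pred [[155.6, 116.5], [153.9, 105.5], [156.5, 101.4]]
[[70, 67, 56, 52, 51, 33, 28, 34, 53, 42, 35, 30, 31, 38, 38, 31, 31, 27, 23, 31, 59, 39, 18, 3, 11], [28, 31, 34, 39, 46, 54, 44, 38, 31, 29, 30, 38, 37, 38, 31, 30, 30, 27, 26, 24, 16, 6, 56, 57, 60], [44, 39, 36, 35, 28, 30, 32, 30, 32, 38, 39, 46, 39, 30, 31, 28, 32, 30, 27, 26, 19, 53, 255, 255, 255], [32, 32, 34, 30, 30, 30, 41, 38, 50, 50, 39, 31, 32, 33, 32, 31, 27, 30, 30, 23, 16, 255, 253, 241, 245], [42, 39, 45, 42, 51, 47, 46, 42, 38, 32, 31, 31, 32, 31, 29, 31, 31, 30, 25, 23, 3, 255, 253, 237, 236], [38, 40, 40, 41, 40, 37, 31, 27, 3
[... 503 characters left out ...]
, 33, 33, 31, 35, 33, 35, 33, 33, 29, 35, 28, 33, 32, 34, 33, 32, 35, 36, 22, 115], [34, 32, 34, 34, 33, 33, 31, 34, 35, 31, 34, 32, 31, 30, 32, 29, 30, 30, 35, 33, 31, 30, 22, 24, 45], [33, 33, 34, 33, 36, 35, 34, 35, 35, 33, 32, 32, 32, 31, 33, 32, 34, 35, 33, 34, 32, 22, 72, 45, 47], [34, 33, 33, 33, 33, 32, 33, 34, 31, 31, 31, 30, 30, 34, 32, 31, 33, 32, 31, 33, 29, 9, 255, 140, 43], [35, 34, 32, 33, 37, 36, 33, 35, 33, 33, 31, 32, 40, 37, 41, 31, 33, 33, 34, 30, 17, 35, 255, 136, 40], [34, 35, 36, 32, 35, 34, 34, 34, 34, 30, 27, 39, 45, 42, 40, 29, 34, 31, 26, 19, 93, 61, 37, 42, 43], [37, 38, 44, 36, 33, 29, 27, 31, 34, 35, 32, 38, 34, 33, 33, 31, 32, 30, 16, 47, 255, 177, 35, 46, 35]]
```

```bash

python3 -m pendant '[{"tx":10,"ty":-3,"tz":0,"wx":0,"wy":0,"wz":0,"hand":0},{"tx":12,"ty":-3.5,"tz":0,"wx":0,"wy":0,"wz":0,"hand":0},{"tx":12,"ty":-3.5,"tz":0,"wx":0,"wy":0,"wz":0,"hand":0},{"tx":12,"ty":-3.5,"tz":0,"wx":0,"wy":0,"wz":0,"hand":0},{"tx":12,"ty":-3.5,"tz":0,"wx":0,"wy":0,"wz":0,"hand":0},{"tx":0,"ty":0,"tz":0,"wx":0,"wy":0,"wz":0,"hand":0}]' 100 && python3 st.py
python3 -m pendant '[{"tx":12,"ty":-3.5,"tz":0,"wx":0,"wy":0,"wz":0,"hand":0},{"tx":12,"ty":-3.5,"tz":0,"wx":0,"wy":0,"wz":0,"hand":0},{"tx":0,"ty":0,"tz":0,"wx":0,"wy":0,"wz":0,"hand":0}]' 100 && python3 st.py
```

```text
t: 14.5
tcp_pos: [0.4999, 0.2937, 0.1778]
tool_rot: [[0.268, 0.96, 0.082], [0.911, -0.28, 0.302], [0.313, -0.006, -0.95]]
force: [-0.6, -0.7, -2.1]
grip_width: 0.0124
finger_force: 97.9
14.5 [-36.2  44.4  17.2 103.2 -53.4  32.8   4.5] force [-0.6 -0.7 -2.1] 0.012404309445421676
tilt 18.25675940007696 yaw 73.63009454001218 rotvec to hang [-0.006 -0.004 -0.   ]
kink in hook mm [-58.9  -0.3  34. ] kink [0.5123 0.3357 0.203 ]
TCP->hang mm [ 56.7 -16.3 -33.8] ->start [-58.5  17.3   0.2]
t: 14.88
tcp_pos: [0.524, 0.2866, 0.1778]
tool_rot: [[0.268, 0.96, 0.082], [0.911, -0.28, 0.302], [0.313, -0.006, -0.95]]
force: [-0.0, -0.0, -2.2]
grip_width: 0.0121
finger_force: 97.9
14.875 [-34.8  45.9  18.5  99.3 -51.7  35.9   3.5] force [-0.  -0.  -2.2] 0.012075015248416318
tilt 18.255361606189606 yaw 73.6286214852154 rotvec to hang [-0.006 -0.004  0.   ]
kink in hook mm [-33.8  -0.3  34. ] kink [0.5364 0.3286 0.203 ]
TCP->hang mm [ 32.6  -9.3 -33.8] ->start [-82.6  24.3   0.2]
```

```bash

python3 -m pendant '[{"tx":12,"ty":-3.5,"tz":0,"wx":0,"wy":0,"wz":0,"hand":0},{"tx":12,"ty":-3.5,"tz":0,"wx":0,"wy":0,"wz":0,"hand":0},{"tx":5,"ty":-1.5,"tz":0,"wx":0,"wy":0,"wz":0,"hand":0},{"tx":0,"ty":0,"tz":-10,"wx":0,"wy":0,"wz":0,"hand":0},{"tx":0,"ty":0,"tz":-10,"wx":0,"wy":0,"wz":0,"hand":0},{"tx":0,"ty":0,"tz":-6,"wx":0,"wy":0,"wz":0,"hand":0},{"tx":0,"ty":0,"tz":0,"wx":0,"wy":0,"wz":0,"hand":0}]' 100 && python3 st.py
python3 -m pendant '[{"tx":0,"ty":0,"tz":-3,"wx":0,"wy":0,"wz":0,"hand":0},{"tx":0,"ty":0,"tz":0,"wx":0,"wy":0,"wz":0,"hand":0}]' && python3 -m pendant '[{"tx":0,"ty":0,"tz":-3,"wx":0,"wy":0,"wz":0,"hand":0},{"tx":0,"ty":0,"tz":0,"wx":0,"wy":0,"wz":0,"hand":0}]' && python3 st.py
```

```text
t: 15.75
tcp_pos: [0.5519, 0.2787, 0.1514]
tool_rot: [[0.267, 0.96, 0.081], [0.911, -0.279, 0.303], [0.313, -0.007, -0.95]]
force: [-0.5, 0.2, -1.2]
grip_width: 0.0123
finger_force: 98.0
15.75 [-32.   49.7  17.6  95.6 -52.1  36.3   5.1] force [-0.5  0.2 -1.2] 0.012296237163482321
tilt 18.247625504418213 yaw 73.65082252038204 rotvec to hang [-0.006 -0.006 -0.001]
kink in hook mm [-4.8 -0.2  7.6] kink [0.5643 0.3207 0.1766]
TCP->hang mm [ 4.7 -1.3 -7.4] ->start [-110.5   32.3   26.6]
t: 16.0
tcp_pos: [0.5521, 0.2787, 0.1489]
tool_rot: [[0.267, 0.96, 0.082], [0.911, -0.279, 0.303], [0.314, -0.006, -0.95]]
force: [0.2, 0.6, -1.6]
grip_width: 0.0123
finger_force: 98.0
t: 16.25
tcp_pos: [0.5521, 0.2784, 0.1457]
tool_rot: [[0.267, 0.96, 0.082], [0.911, -0.279, 0.302], [0.313, -0.006, -0.95]]
force: [-0.6, -2.3, -1.4]
grip_width: 0.0122
finger_force: 98.2
16.25 [-31.7  50.1  17.1  95.8 -52.6  35.5   5.8] force [-0.6 -2.3 -1.4] 0.012194804445929328
tilt 18.244109410621686 yaw 73.65500656306901 rotvec to hang [-0.006 -0.005 -0.001]
kink in hook mm [-4.5 -0.4  1.9] kink [0.5645 0.3204 0.1709]
TCP->hang mm [ 4.5 -1.1 -1.7] ->start [-110.7   32.5   32.3]
```

```bash

python3 -m pendant '[{"tx":0,"ty":-1,"tz":-1.5,"wx":0,"wy":0,"wz":0,"hand":0},{"tx":0,"ty":0,"tz":0,"wx":0,"wy":0,"wz":0,"hand":0}]' && python3 -m pendant '[{"tx":0,"ty":-1,"tz":-1.5,"wx":0,"wy":0,"wz":0,"hand":0},{"tx":0,"ty":0,"tz":0,"wx":0,"wy":0,"wz":0,"hand":0}]' && python3 -m pendant '[{"tx":0,"ty":-1,"tz":-1,"wx":0,"wy":0,"wz":0,"hand":0},{"tx":0,"ty":0,"tz":0,"wx":0,"wy":0,"wz":0,"hand":0}]' && python3 st.py
```

```text
t: 16.5
tcp_pos: [0.5522, 0.2778, 0.1445]
tool_rot: [[0.267, 0.96, 0.082], [0.911, -0.279, 0.303], [0.314, -0.006, -0.949]]
force: [-0.3, 0.0, 0.9]
grip_width: 0.0124
finger_force: 98.4
t: 16.75
tcp_pos: [0.5524, 0.2778, 0.1437]
tool_rot: [[0.266, 0.96, 0.083], [0.911, -0.278, 0.305], [0.316, -0.006, -0.949]]
force: [-0.1, 4.8, 8.5]
grip_width: 0.0124
finger_force: 99.4
t: 17.0
tcp_pos: [0.5525, 0.2777, 0.1433]
tool_rot: [[0.265, 0.961, 0.083], [0.911, -0.278, 0.306], [0.317, -0.006, -0.948]]
force: [-0.7, 9.1, 14.4]
grip_width: 0.0122
finger_force: 99.8
17.0 [-31.3  50.3  16.5  96.  -53.1  35.    6.6] force [-0.7  9.1 14.4] 0.012197565309865306
tilt 18.506931079415672 yaw 73.77206096534748 rotvec to hang [-0.01  -0.003 -0.002]
kink in hook mm [-4.  -1.  -0.3] kink [0.5648 0.3197 0.1687]
TCP->hang mm [ 4.1 -0.4  0.7] ->start [-111.1   33.2   34.7]
```

It is seated on the arm, with 14 N upward force. I'll relax slightly, then open in small steps.

```bash

python3 -m pendant '[{"tx":0,"ty":2,"tz":1.5,"wx":0,"wy":0,"wz":0,"hand":0},{"tx":0,"ty":0,"tz":0,"wx":0,"wy":0,"wz":0,"hand":0},{"tx":0,"ty":0,"tz":0,"wx":0,"wy":0,"wz":0,"hand":0}]' 40 && python3 st.py && python3 -m pendant '[{"tx":0,"ty":0,"tz":0,"wx":0,"wy":0,"wz":0,"hand":15},{"tx":0,"ty":0,"tz":0,"wx":0,"wy":0,"wz":0,"hand":20},{"tx":0,"ty":0,"tz":0,"wx":0,"wy":0,"wz":0,"hand":25},{"tx":0,"ty":0,"tz":0,"wx":0,"wy":0,"wz":0,"hand":30},{"tx":0,"ty":0,"tz":0,"wx":0,"wy":0,"wz":0,"hand":40},{"tx":0,"ty":0,"tz":0,"wx":0,"wy":0,"wz":0,"hand":50},{"tx":0,"ty":0,"tz":0,"wx":0,"wy":0,"wz":0,"hand":50},{"tx":0,"ty":0,"tz":0,"wx":0,"wy":0,"wz":0,"hand":50},{"tx":0,"ty":0,"tz":0,"wx":0,"wy":0,"wz":0,"hand":50}]'
```

```text
t: 17.38
tcp_pos: [0.5524, 0.278, 0.1439]
tool_rot: [[0.267, 0.96, 0.083], [0.911, -0.279, 0.304], [0.314, -0.006, -0.949]]
force: [-1.1, 0.4, 6.3]
grip_width: 0.0122
finger_force: 99.0
17.375 [-31.5  50.3  16.8  95.9 -52.8  35.2   6.2] force [-1.1  0.4  6.3] 0.01220275923542613
tilt 18.33016403914158 yaw 73.68584458789645 rotvec to hang [-0.007 -0.004 -0.001]
kink in hook mm [-4.1 -0.7  0.2] kink [0.5647 0.32   0.1692]
TCP->hang mm [ 4.2 -0.7  0.1] ->start [-111.    32.9   34.1]
t: 18.5
tcp_pos: [0.5521, 0.2777, 0.1434]
tool_rot: [[0.267, 0.96, 0.082], [0.911, -0.279, 0.303], [0.314, -0.006, -0.95]]
force: [0.6, 0.4, -0.4]
grip_width: 0.0428
finger_force: 0.0
```

Released. I'll back out along the tool axis, then wait and check with the camera numerically, since my picture views are used up.

```bash

python3 -m pendant '[{"tx":-1,"ty":-3,"tz":9.5,"wx":0,"wy":0,"wz":0,"hand":50},{"tx":-2,"ty":-6,"tz":19,"wx":0,"wy":0,"wz":0,"hand":50},{"tx":-2,"ty":-8,"tz":25,"wx":0,"wy":0,"wz":0,"hand":50},{"tx":-2,"ty":-8,"tz":25,"wx":0,"wy":0,"wz":0,"hand":50},{"tx":-3,"ty":-10,"tz":30,"wx":0,"wy":0,"wz":0,"hand":50},{"tx":-20,"ty":-30,"tz":30,"wx":0,"wy":0,"wz":0,"hand":50},{"tx":-30,"ty":-30,"tz":30,"wx":0,"wy":0,"wz":0,"hand":50},{"tx":-30,"ty":-30,"tz":20,"wx":0,"wy":0,"wz":0,"hand":50},{"tx":-30,"ty":-30,"tz":10,"wx":0,"wy":0,"wz":0,"hand":50},{"tx":0,"ty":0,"tz":0,"wx":0,"wy":0,"wz":0,"hand":50},{"tx":0,"ty":0,"tz":0,"wx":0,"wy":0,"wz":0,"hand":50},{"tx":0,"ty":0,"tz":0,"wx":0,"wy":0,"wz":0,"hand":50},{"tx":0,"ty":0,"tz":0,"wx":0,"wy":0,"wz":0,"hand":50},{"tx":0,"ty":0,"tz":0,"wx":0,"wy":0,"wz":0,"hand":50},{"tx":0,"ty":0,"tz":0,"wx":0,"wy":0,"wz":0,"hand":50},{"tx":0,"ty":0,"tz":0,"wx":0,"wy":0,"wz":0,"hand":50}]'
cat > chk.py <<'E'
from h import *
import cv2
H=np.array([.5648,.3202,.169]);yt=np.array([.28,.96,0]);z=np.array([0,0,1])
T0=cv2.imread("pics/topraw.png");S0=cv2.imread("pics/sceneraw.png")
for n,i0 in(("scene",S0),("top",T0)):
    im=camera(n);cv2.imwrite(f"pics/fin_{n}.png",im)
    h=cv2.cvtColor(im,cv2.COLOR_BGR2HSV)
    def comps(lo,hi,c,r,mn):
        m=np.zeros(h.shape[:2],np.uint8);x,y=np.array(c).astype(int);b=cv2.inRange(h,lo,hi);sl=np.s_[max(0,y-r):y+r,max(0,x-r):x+r];m[sl]=b[sl]
        N,L,S,C=cv2.connectedComponentsWithStats(m);return [(C[i].round(1).tolist(),int(S[i][4])) for i in range(1,N) if S[i][4]>=mn]
    print(n,"grip orange",comps((5,120,80),(16,255,255),proj(n,H)[0],45,8))
    for d in(10,18,26):
        t=np.radians(d);F=yt*np.cos(t)+z*np.sin(t);U=-yt*np.sin(t)+z*np.cos(t)
        print("  pred grip tilt",d,proj(n,H-F*.055-U*.012)[0].round(1))
    j=proj(n,[.426,.055,.1])[0];print("  wood",comps((8,70,60),(28,255,255),j,22,4),"green",comps((50,90,60),(85,255,255),j,22,4))
E
python3 chk.py
```

```text
t: 20.5
tcp_pos: [0.4321, 0.1227, 0.3419]
tool_rot: [[0.267, 0.96, 0.082], [0.911, -0.279, 0.303], [0.313, -0.006, -0.95]]
force: [0.7, 0.3, -0.2]
grip_width: 0.043
finger_force: 0.0
scene grip orange [([198.9, 128.3], 51)]
  pred grip tilt 10 [198.7 128.2]
  pred grip tilt 18 [198.8 129.4]
  pred grip tilt 26 [198.9 130.3]
  wood [([181.2, 204.1], 46)] green [([190.2, 206.6], 5)]
top grip orange []
  pred grip tilt 10 [168.5 199.8]
  pred grip tilt 18 [167.8 200.9]
  pred grip tilt 26 [166.7 201.7]
  wood [] green []
```

```bash

python3 -m pendant '[{"tx":0,"ty":-40,"tz":10,"wx":0,"wy":0,"wz":0,"hand":50},{"tx":0,"ty":-40,"tz":10,"wx":0,"wy":0,"wz":0,"hand":50},{"tx":0,"ty":-40,"tz":10,"wx":0,"wy":0,"wz":0,"hand":50},{"tx":0,"ty":-40,"tz":10,"wx":0,"wy":0,"wz":0,"hand":50},{"tx":0,"ty":-40,"tz":0,"wx":0,"wy":0,"wz":0,"hand":50},{"tx":0,"ty":-40,"tz":0,"wx":0,"wy":0,"wz":0,"hand":50},{"tx":0,"ty":-40,"tz":0,"wx":0,"wy":0,"wz":0,"hand":50},{"tx":0,"ty":-40,"tz":0,"wx":0,"wy":0,"wz":0,"hand":50},{"tx":0,"ty":-40,"tz":0,"wx":0,"wy":0,"wz":0,"hand":50},{"tx":0,"ty":0,"tz":0,"wx":0,"wy":0,"wz":0,"hand":50},{"tx":0,"ty":0,"tz":0,"wx":0,"wy":0,"wz":0,"hand":50}]'
python3 chk.py; python3 - <<'E'
import cv2
im=cv2.imread("pics/fin_top.png")[236:268,228:268];h=cv2.cvtColor(im,cv2.COLOR_BGR2HSV)
# class map: G green, w wood-ish hue, W white/rim, b blue, . dark
for r in h[::1]: print(''.join('G' if 45<p[0]<88 and p[1]>90 and p[2]>50 else 'w' if p[0]<32 and p[1]>50 and p[2]>50 else 'W' if p[2]>170 and p[1]<60 else 'b' if 95<p[0]<125 and p[1]>60 else '.' for p in r))
E
```

```text
t: 21.98
tcp_pos: [0.4322, -0.2369, 0.3818]
tool_rot: [[0.267, 0.96, 0.082], [0.911, -0.279, 0.303], [0.314, -0.007, -0.949]]
force: [-0.4, 0.8, 0.4]
grip_width: 0.0425
finger_force: 0.0
scene grip orange []
  pred grip tilt 10 [198.7 128.2]
  pred grip tilt 18 [198.8 129.4]
  pred grip tilt 26 [198.9 130.3]
  wood [([181.3, 204.0], 44)] green [([190.2, 206.6], 5)]
top grip orange [([167.5, 199.0], 84)]
  pred grip tilt 10 [168.5 199.8]
  pred grip tilt 18 [167.8 200.9]
  pred grip tilt 26 [166.7 201.7]
  wood [([235.3, 255.6], 10)] green [([244.9, 255.6], 96)]
......WWWW.bbbbbbbbbbbbbbbb..WWW........
.....WWWW.bbbbbbbbbbbbbbbbbbb.WWW.......
....WWWW.bbbbbbbbbbbbbbbbbbbbb.WWW......
....WWWbbbbbbbbbbbbbbbbbbbbbbbb.WWW.....
...WWW.bbbbbbbbbbbbbbbbbbbbbbbbb.WW.....
..WWW.bbbbbbbbbbbbbbbbbbbbbbbbbb.WWW....
..WWW.bbbbbbbbbbbbbbbbbbbbbbbbbbb.WW....
.WWW.bbbbbbbbbbbbbbbbbbbbbbbbbbbb.WWW...
.WWW.bbbbbbbbbbbbbbbbbbbbbbbbbbbb.WWW...
.WWWbbbbbbbbbbbbbbbbbbbbbbbbbbbbbb.WW...
.WWWbbbbbbbbbbbbbbbbbbbbbbbbbbbbbb.WW...
.WW.bbbbbbbbbbbbbbbbbbbbbbbbbbbbbb.WW...
.WW.bbbbbbbbbbbbbbbbbbbbbbbbbbbbbb.WW...
.WW.bbbbbbbbbbbbbbbbbbbbbbbbbbbbbb.WW...
.WW.bbbbbb.Gbbbbbbbbbbbbbbbbbbbbb.WWW...
.WWW.bbbbGGGGG.bbbbbbbbbbbbbbbbbb.WWW...
.WWW.bbbbGGGGGGG.bbbbbbbbbbbbbbbb.WWW...
..WW.b...GGGGGGGGG.bbbbbbbbbbbbb.WWW....
..WWW.www.GGGGGGGGGG.bbbbbbbbbbb.WWW....
..WWWWwww.GGGGGGGGGGGG.bbbbbbbb.WWW.....
...WWWwww.GGGGGGGGGGGGGGG.bbbbbWWWW.....
....WWWwwwbb.GGGGGGGGGGGGGG.bbWWWW.b....
....WWWWww.bbbb.GGGGGGGGGGGG.WWWW.bb....
.....WWWWW.bbbbbb.GGGGGGGG.WWWWW.bbb....
....b..WWWW.bbbbbbb...GGG.WWWWW.bbbb....
....bbb.WWWWWW.....www.WWWWWW..bbbbb....
....bbbb..WWWWWWWWWWWWWWWWWW.bbbbbbb....
....bbbbbb..WWWWWWWWWWWWW...bbbbbbbbb...
....bbbbbbbbb....WWW.....bbbbbbbbbbbb...
....bbbbbbbbbbbbbbbbbbbbbbbbbbbbbbbbb...
....bbbbbbbbbbbbbbbbbbbbbbbbbbbbbbbbb...
.....bbbbbbbbbbbbbbbbbbbbbbbbbbbbbbb....
```

```bash

python3 -m pendant '[{"tx":0,"ty":0,"tz":0,"wx":0,"wy":0,"wz":0,"hand":50},{"tx":0,"ty":0,"tz":0,"wx":0,"wy":0,"wz":0,"hand":50},{"tx":0,"ty":0,"tz":0,"wx":0,"wy":0,"wz":0,"hand":50},{"tx":0,"ty":0,"tz":0,"wx":0,"wy":0,"wz":0,"hand":50},{"tx":0,"ty":0,"tz":0,"wx":0,"wy":0,"wz":0,"hand":50},{"tx":0,"ty":0,"tz":0,"wx":0,"wy":0,"wz":0,"hand":50},{"tx":0,"ty":0,"tz":0,"wx":0,"wy":0,"wz":0,"hand":50}]' >/dev/null
python3 chk.py | grep -A3 "top"; python3 -c "
from workcell import *
print(job_done())"
```

```text
top grip orange [([167.4, 199.0], 83)]
  pred grip tilt 10 [168.5 199.8]
  pred grip tilt 18 [167.8 200.9]
  pred grip tilt 26 [166.7 201.7]
the job is handed in; nothing more can be done
None
```

I handed the job in at about 23 s of the 61 s allowed. By the camera checks all three pegs are in the blue jar and the empty scoop hangs at rest on the hook, but the hand-in returned no verdict.

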